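Shingle rinsed porcelain tiles in the drying tray

ROBOT

A 6-joint arm with a two-finger parallel gripper is mounted at the origin on the work surface. World frame = base frame: x ahead of the robot, y to its left, z up, the work surface at z = 0. Lengths are in m, angles in rad, forces in N, time in s.
With the tool pointing down it reaches from about 0.325 to 0.925 m from the base axis. Payload 3.1 kg.
Tool frame: the origin (TCP) lies on the centre line of the jaws, within the pads' length; the fingertips stand 8 mm ahead of it and the grasp point (between the pads) lies 11 mm behind it (robot.finger_overhang is the z of the fingertips in the tool frame, in m); z points along the fingers, y is the line along which they close (so a half turn about z gives the same grasp; the last joint's range is limited). The gripper opens to 85 mm and grips with 20 to 120 N. Pads are 22 mm wide; open, the fingers measure 114 mm over their backs; the gripper's body (76 mm by 85 mm) begins 54 mm behind the grasp point. The pads swing forward as they close: fully open they stand 13 mm farther back than shut.
Start: joints at [-1.401, 0.217, 1.613, -0, 1.311, -0.112], TCP at [0.174, -0.6, 0.239] pointing down, gripper open.
Joint ranges: [-2.75, 2.75], [-0.78, 2.1], [0.31, 2.55], [-1.13, 4.27], [0.13, 2.63], [-2.58, 2.58]. Speed limits (rad/s): [2.79, 2.79, 3.14, 3.14, 3.14, 3.14].

INTERFACE

Orientations are given as a rotation vector (axis times angle).
In Python, from bench import robot gives the robot as it stands. The module is installed in compiled form; this text tells all that it offers.
- The arm moves only by the tool send_rows, never from a script. Its argument "increments" is a list of rows, each an object of numbers: "x", "y", "z": the shift along the tool's x, y, z in cm; "wx", "wy", "wz": the turn, a rotation vector about the tool's x, y, z in degrees. In form: [{"x": .., "y": .., "z": .., "wx": .., "wy": .., "wz": ..}, ...]. A call has 1 to 20 rows; each row is the pose to reach, as a shift and turn from the pose commanded when the call began, along the tool's axes at that moment; what a row does not reach only later rows make up. A row lasts 1/8 s, in which the tool goes at most 62.5 mm and 10.7 degrees, less where a joint would pass 70% of its speed; a pose out of reach is approached as far as the arm can. A call with a gripper value outside its range is refused whole. "fingers" is the closure, from -1 (fully open) to 1 (shut), set as the call begins (left out, the last holds). The fingers move at their own pace and stop on an object; "newtons" is the grip in N (left out, the last holds). Time passes only in rows, so rows that repeat a pose let the fingers close. It gives the time, the measured TCP pose, the force, the opening and the grip force at its end, in the units of the state.
- robot.observe(): the state, without advancing time (a new reading comes with each control period).
- robot.capture(name): name is "scene" or "top"; returns a dict with "color" (480x640x3 uint8, red, green, blue), "fx", "fy", "cx", "cy" (pixels), "world_from_camera" (4x4, takes a point from camera to world coordinates). Camera axes: x right, y down, z forward; pixel columns grow to the right and rows downward; lengths in m; the calibration is good to about 2 mm. A picture is of the moment at which its call begins. There is no depth.
- robot.finish_job(): hands the job in; it is judged then, once.
The state is a dict: "clock": time; "joint_pos": joint angles; "joint_velocities": joint speeds; "effort": joint torques, N m; "ee_pos": TCP position; "eef_rot": TCP orientation; "ft_force": force on the tool from outside, world axes, zero at the start; "wrist_torque": the same for the moment, N m; "gripper_width": finger opening in m; "grip_force": force on a finger pad.
Only numpy, scipy, OpenCV 4.12 (cv2) and the standard library are available. Lean on these libraries where they do the work, as an engineer would, in place of code of your own. Each camera call takes 0.05 s, during which the arm holds its last target. There are 200 camera calls.

TASK

The rinsed oblong porcelain tiles dry in the steel tray lapped like roof shingles, and the first already lies flat at one end. Without shifting it, lay the two other oblong tiles (not the short one) in line with it towards the empty end: one with its near end on top of the first tile, the other likewise on top of that one, each overlapping the one below by about a third of its length, its other end down on the tray floor. Set them down, do not drop them.

Things in the scene. Friction and masses are not known exactly. Their poses are not given: they have to be found in the camera images.
- tray: shallow steel drying tray, fixed to the bench, 290 x 150 mm outside, rim 14 mm high, walls and floor 4 mm thick. Origin: centre of its underside, on the bench. x: along its length, y: across. The first tile lies near its +x end; its -x end is empty
- first_tile: the white porcelain tile that already lies flat in the tray, loose, 100 x 50 x 10 mm. Origin: centre of its underside, on the tray floor, 4 mm above the bench. x: along its 100 mm length, pointing to the tray's empty end (the fan grows this way); y: along its 50 mm width; z: up. A tile lapped a third over it leans about 9 degrees, its middle's underside some 8 mm above the tray floor
- tile_a_center (a point): centre (half-way up) of one of the two loose plain white porcelain oblong tiles, 100 x 50 x 10 mm, about 120 g, lying flat on the bench. x: along its 100 mm length, y: along its 50 mm width, z: up. Either end may face either way. A shorter 56 x 50 mm tile and a round glass disc, 80 mm across, lie near by and are not wanted
- tile_b_center (a point): centre (half-way up) of one of the two loose plain white porcelain oblong tiles, 100 x 50 x 10 mm, about 120 g, lying flat on the bench. x: along its 100 mm length, y: along its 50 mm width, z: up. Either end may face either way. A shorter 56 x 50 mm tile and a round glass disc, 80 mm across, lie near by and are not wanted
Mind the look-alikes: they are no part of the job. What is shaped like the part that bears tile_b_center but blue or pink is not meant. What is shaped like the first_tile but pink is not meant.

How it is judged:
At the end, for the whole second after the job is handed in: The two oblong tiles lie still, in either order: each centre 50 to 83 mm on from that of the tile below, the lower within 16 mm and the upper within 20 mm of the first tile's line, within 12 degrees of its direction, leaning 3 to 15 degrees. The first tile is flat and moved under 15 mm (((x of tile_a_center in the frame of first_tile between 0.05 and 0.083 m and y of tile_a_center in the frame of first_tile between -0.016 and 0.016 m and horizontal distance between tile_a_center and tile_b_center between 0.05 and 0.083 m and x of tile_b_center in the frame of first_tile above 0.1 m and y of tile_b_center in the frame of first_tile between -0.02 and 0.02 m and angle between the y axis of each of tile_a_center, tile_b_center and the y axis of first_tile, either way round below 0.21 rad and angle between tile_a_center's own z axis and vertical between 0.05 and 0.26 rad and angle between tile_b_center's own z axis and vertical between 0.05 and 0.26 rad) or (x of tile_b_center in the frame of first_tile between 0.05 and 0.083 m and y of tile_b_center in the frame of first_tile between -0.016 and 0.016 m and horizontal distance between tile_b_center and tile_a_center between 0.05 and 0.083 m and x of tile_a_center in the frame of first_tile above 0.1 m and y of tile_a_center in the frame of first_tile between -0.02 and 0.02 m and angle between the y axis of each of tile_b_center, tile_a_center and the y axis of first_tile, either way round below 0.21 rad and angle between tile_b_center's own z axis and vertical between 0.05 and 0.26 rad and angle between tile_a_center's own z axis and vertical between 0.05 and 0.26 rad)) and distance of first_tile from where it was at the start of the episode below 0.015 m and angle between first_tile's own z axis and vertical below 0.05 rad and linear speed of each of tile_a, tile_b below 0.02 m/s); the robot touches nothing.
It fails at once if a tile is dropped: out of the fingers it moves faster than 0.7 m/s (a fall of 25 mm) ((contact force between the fingers and tile_a below 0.01 N and linear speed of tile_a above 0.7 m/s) or (contact force between the fingers and tile_b below 0.01 N and linear speed of tile_b above 0.7 m/s)).
It also fails if it takes over 56 s, if anything falls off the work surface, if the arm or the gripper's body presses on something with over 40 N, if the wrist force passes 120 N, or if a joint passes its speed limit or range.

## Working session

There is one attempt and no reset: what is moved stays moved. The work goes in short steps, Python scripts to look and compute and a tool call to move; the robot and the scene stay as the last step left them, time stands still between calls to the robot, and variables do not carry over. Pictures are saved under pics/ and viewed, at most 10 in all, crops included, and the job is handed in when it is done.

Besides the shell and the picture viewer there is one more tool, called after ">>>" by a JSON object that holds its "fn" and its "kwargs", one argument or row to a line. send_rows: Moves the arm, as the interface text tells. Its arguments: {"type":"object","properties":{"increments":{"type":"array","items":{"type":"object","properties":{"x":{"type":"number"},"y":{"type":"number"},"z":{"type":"number"},"wx":{"type":"number"},"wy":{"type":"number"},"wz":{"type":"number"}}}},"fingers":{"type":"number"},"newtons":{"type":"number"}},"required":["increments"]}

```bash
mkdir -p pics; python3 - <<'E'
from bench import robot
import cv2,numpy as np,pickle
s=robot.observe();print(s)
for n in("scene","top"):
    c=robot.capture(n);cv2.imwrite(f"pics/{n}0.png",c["color"][...,::-1]);pickle.dump(c,open(n+"0.pkl","wb"))
    print(n,c["fx"],c["fy"],c["cx"],c["cy"],np.round(c["world_from_camera"],4).tolist())
E
```

```text
{'clock': 0.0, 'joint_pos': array([-1.40124134e+00,  2.17781706e-01,  1.61492321e+00, -2.23752759e-05,
        1.31130162e+00, -1.12244083e-01]), 'joint_velocities': array([0.00031346, 0.00116832, 0.0011404 , 0.00162723, 0.00073734,
       0.00066616]), 'effort': array([ 3.05091617e-04, -3.96841586e+01, -3.03851867e+01, -1.54192953e-04,
        9.64826468e-03, -1.59224687e-06]), 'ee_pos': array([ 0.17365632, -0.59956294,  0.23795687]), 'eef_rot': array([-3.10807005e+00, -4.40855970e-01,  1.42474525e-04]), 'ft_force': array([0.6636812 , 0.03130382, 0.06036385]), 'wrist_torque': array([-0.01426081, -0.00367673,  0.00613677]), 'grip_force': 0.0, 'gripper_width': 0.08602542018661251}
scene 442.26837942351455 442.26837942351455 323.7610988854146 243.69146539237462 [[-0.491, 0.5741, -0.6552, 0.9851], [0.8711, 0.3175, -0.3746, 0.2821], [-0.007, -0.7547, -0.656, 0.5773], [0.0, 0.0, 0.0, 1.0]]
top 447.23839168302413 447.23839168302413 317.5370600840411 242.6850352313394 [[0.0108, -0.9823, 0.187, 0.3352], [-0.9998, -0.0138, -0.0148, -0.0093], [0.0171, -0.1868, -0.9823, 0.8069], [0.0, 0.0, 0.0, 1.0]]
```

View pics/top0.png

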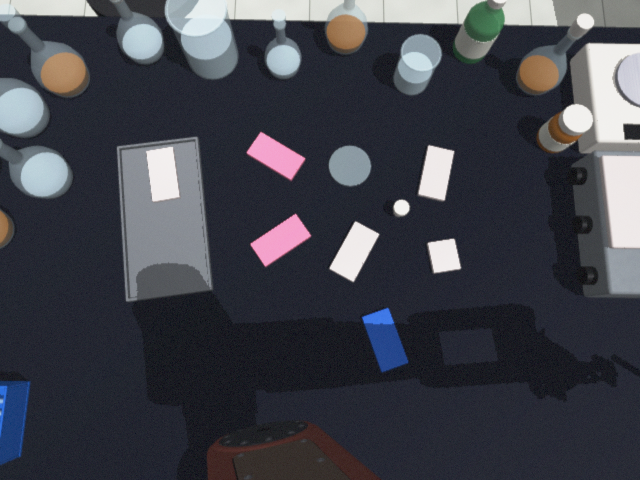

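View pics/scene0.png

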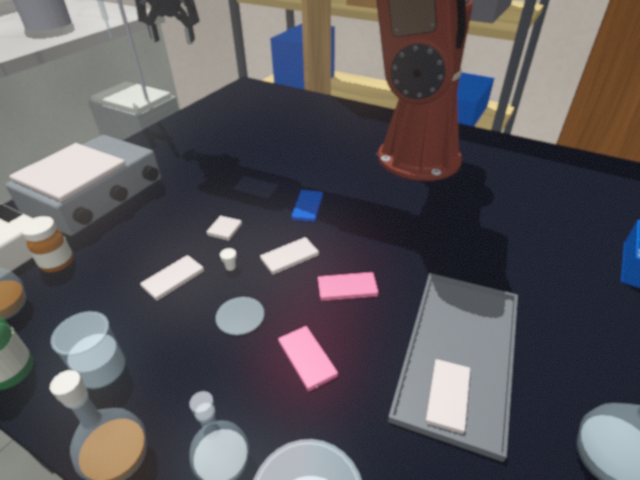

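The top view shows four white tiles: (163,174) in the tray is first_tile. (436,173) and (354,251) are the plain oblong ones, so tile_a and tile_b. (444,256) is the short one and not wanted, and neither are the pink tiles (276,156) and (281,240), the blue one (385,340) or the glass disc (350,166). A small vial stands at (401,208). I'll measure the tiles and confirm in one crop.

```bash
cat > h.py <<'E'
import cv2,numpy as np
def toworld(c,px,z):
    px=np.atleast_2d(px).astype(float);T=c["world_from_camera"]
    d=np.c_[(px[:,0]-c["cx"])/c["fx"],(px[:,1]-c["cy"])/c["fy"],np.ones(len(px))]@T[:3,:3].T
    return T[:3,3]+d*((z-T[2,3])/d[:,2])[:,None]
def rects(c,zfun,lo=170):
    im=c["color"].astype(int);m=((im.min(2)>lo)&(im.max(2)-im.min(2)<40)).astype(np.uint8)
    for k in cv2.findContours(m,cv2.RETR_EXTERNAL,cv2.CHAIN_APPROX_NONE)[0]:
        a=cv2.contourArea(k)
        if not 300<a<4000: continue
        u,v=k[:,0].mean(0); z=zfun(u,v)
        w=toworld(c,k[:,0],z)[:,:2]
        (x,y),(p,q),_=r=cv2.minAreaRect((w*1000).astype(np.float32))
        b=cv2.boxPoints(r);e=[b[1]-b[0],b[2]-b[1]];e=max(e,key=np.linalg.norm)
        print(f"px {u:.0f},{v:.0f} area{a:.0f} centre {x:.1f} {y:.1f} size {max(p,q):.1f}x{min(p,q):.1f} long-axis deg {np.degrees(np.arctan2(e[1],e[0]))%180:.1f}")
E
python3 - <<'E'
import pickle,cv2,numpy as np
from h import *
t=pickle.load(open("top0.pkl","rb"));s=pickle.load(open("scene0.pkl","rb"))
rects(t,lambda u,v:.014 if u<220 else .010)
print("scene");rects(s,lambda u,v:.014 if u>400 else .010)
print("tray rim corners",np.round(toworld(t,[[118,146],[197,138],[212,291],[126,300]],.014)*1000).tolist())
print("vial base",np.round(toworld(t,[401,208],.02)*1000).tolist())
cv2.imwrite("pics/crop.png",cv2.resize(t["color"][120:310,100:480,::-1],None,fx=2.1,fy=2.1,interpolation=cv2.INTER_CUBIC))
E
```

```text
px 444,255 area763 centre 467.1 -250.4 size 55.6x49.1 long-axis deg 9.8
px 354,251 area1406 centre 473.0 -87.6 size 99.9x49.2 long-axis deg 151.5
px 623,199 area2884 centre 575.8 -596.8 size 178.7x71.6 long-axis deg 179.8
px 44,174 area1318 centre 609.2 486.1 size 79.5x77.9 long-axis deg 6.6
px 162,174 area1320 centre 612.2 267.1 size 100.4x49.6 long-axis deg 11.4
px 436,172 area1244 centre 625.2 -242.4 size 99.5x49.2 long-axis deg 167.0
px 578,118 area630 centre 740.0 -522.0 size 58.7x56.5 long-axis deg 174.0
px 19,110 area1274 centre 736.8 545.1 size 84.2x72.3 long-axis deg 8.1
px 417,61 area386 centre 854.8 -213.6 size 58.4x39.2 long-axis deg 91.2
px 284,59 area592 centre 855.0 47.9 size 59.9x55.3 long-axis deg 43.7
px 142,40 area920 centre 886.5 326.6 size 72.9x69.1 long-axis deg 58.6
px 526,12 area1202 centre 968.3 -436.5 size 124.5x57.3 long-axis deg 91.4
px 45,7 area1258 centre 953.3 518.3 size 191.5x33.7 long-axis deg 91.4
scene
px 311,463 area2280 centre 787.6 142.1 size 125.1x46.4 long-axis deg 119.3
px 220,455 area1994 centre 835.3 41.9 size 64.3x61.1 long-axis deg 119.3
p
[... 250 characters left out ...]
224.3 size 108.9x64.5 long-axis deg 26.9
px 171,276 area1062 centre 627.6 -240.2 size 101.0x51.9 long-axis deg 167.4
px 288,254 area910 centre 475.2 -86.1 size 101.2x52.2 long-axis deg 151.9
px 224,226 area400 centre 470.1 -248.8 size 58.2x50.7 long-axis deg 9.8
px 22,228 area922 centre 665.0 -610.0 size 100.0x96.0 long-axis deg 58.4
px 67,169 area3101 centre 473.3 -732.2 size 193.7x191.5 long-axis deg 179.9
px 127,97 area594 centre 79.7 -925.8 size 158.4x150.8 long-axis deg 90.9
px 57,28 area2946 centre -379.6 -1883.9 size 938.9x541.1 long-axis deg 58.4
tray rim corners [[665.0, 353.0, 14.0], [683.0, 207.0, 14.0], [397.0, 164.0, 14.0], [379.0, 313.0, 14.0]]
vial base [[552.0, -173.0, 20.0]]
```

View pics/crop.png

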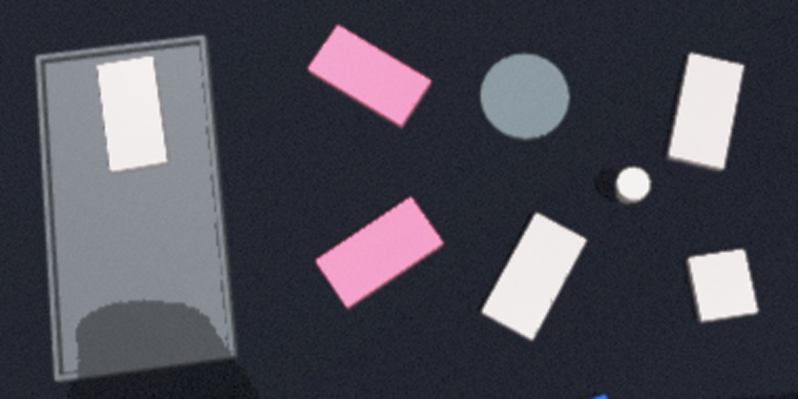

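The crop confirms it. The two 100x50 tiles at crop (705,110) and (534,276) measure as plain white oblongs, and the one at (722,285) is only 56x50. The two cameras agree to 2–3 mm, and the first tile's axis is at 11.3° in the world frame. I'll compute the first move.

```bash
cat >> h.py <<'E'
from scipy.spatial.transform import Rotation as Ro
def inc(s,xyz,head,pitch=0):
    """tool x along heading (deg), tool z down; pitch>0 lowers the tool +x end"""
    h=np.radians(head);X=[np.cos(h),np.sin(h),0];Y=[np.sin(h),-np.cos(h),0]
    R=Ro.from_matrix(np.c_[X,Y,[0,0,-1]])*Ro.from_euler('y',-pitch,degrees=True)
    R0=Ro.from_rotvec(s["eef_rot"])
    print("pos",np.round(R0.inv().apply(np.array(xyz)-s["ee_pos"])*100,2),"rot",np.round((R0.inv()*R).as_rotvec(degrees=True),2))
def show(s):
    M=Ro.from_rotvec(s["eef_rot"]).as_matrix()
    print("t",round(s["clock"],2),"pos",np.round(s["ee_pos"]*1000,1),"head",round(np.degrees(np.arctan2(M[1,0],M[0,0])),2),"xz",np.round(M[2,0],4),"w",round(s["gripper_width"]*1000,1),"grip",round(s["grip_force"],1),"ft",np.round(s["ft_force"],2))
E
python3 - <<'E'
from bench import robot
from h import *
s=robot.observe();show(s);print(robot.finger_overhang)
inc(s,[.6262,-.2415,.10],-12.8)
E
```

```text
t 0.1 pos [ 173.7 -599.6  238.1] head 16.14 xz 0.0003 w 85.2 grip 0.0 ft [ 0.08 -0.48  0.36]
0.008
pos [ 53.42 -21.79  13.87] rot [-1.300e-01  2.000e-02  2.894e+01]
```

>>> {"fn": "send_rows", "kwargs": {
  "increments": [
    {"x": 5,"y": -2,"z": 1,"wz": 3},
    {"x": 10,"y": -4,"z": 2.5,"wz": 6},
    {"x": 16,"y": -6.5,"z": 4,"wz": 9},
    {"x": 22,"y": -9,"z": 6,"wz": 12},
    {"x": 28,"y": -11.5,"z": 8,"wz": 15},
    {"x": 34,"y": -14,"z": 9,"wz": 18},
    {"x": 40,"y": -16.5,"z": 10,"wz": 22},
    {"x": 46,"y": -19,"z": 11.5,"wz": 25},
    {"x": 51,"y": -21,"z": 13,"wz": 28},
    {"x": 53.4,"y": -21.8,"z": 13.9,"wz": 29},
    {"x": 53.4,"y": -21.8,"z": 13.9,"wz": 29},
    {"x": 53.4,"y": -21.8,"z": 13.9,"wz": 29},
    {"x": 53.4,"y": -21.8,"z": 13.9,"wz": 29}
  ],
  "fingers": -0.4,
  "newtons": 30
}}

```text
invalid input at $.increments[0]: expected keys x, y, z, wx, wy, wz
```

```bash
python3 - <<'E'
from bench import robot
from h import *
s=robot.observe();show(s);inc(s,[.6264,-.2413,.012],-12.8)
E
```

```text
t 0.1 pos [ 173.7 -599.6  238.1] head 16.14 xz 0.0003 w 85.2 grip 0.0 ft [ 0.08 -0.48  0.36]
pos [ 53.44 -21.78  22.67] rot [-1.300e-01  2.000e-02  2.894e+01]
```

>>> {"fn": "send_rows", "kwargs": {
  "increments": [
    {"x": 5,"y": -2,"z": 1,"wx": 0,"wy": 0,"wz": 3},
    {"x": 10,"y": -4,"z": 2.5,"wx": 0,"wy": 0,"wz": 6},
    {"x": 16,"y": -6.5,"z": 4,"wx": 0,"wy": 0,"wz": 9},
    {"x": 22,"y": -9,"z": 6,"wx": 0,"wy": 0,"wz": 12},
    {"x": 28,"y": -11.5,"z": 8,"wx": 0,"wy": 0,"wz": 15},
    {"x": 34,"y": -14,"z": 9,"wx": 0,"wy": 0,"wz": 18},
    {"x": 40,"y": -16.5,"z": 10,"wx": 0,"wy": 0,"wz": 22},
    {"x": 46,"y": -19,"z": 11.5,"wx": 0,"wy": 0,"wz": 25},
    {"x": 51,"y": -21,"z": 13,"wx": 0,"wy": 0,"wz": 28},
    {"x": 53.4,"y": -21.8,"z": 13.9,"wx": 0,"wy": 0,"wz": 29},
    {"x": 53.4,"y": -21.8,"z": 13.9,"wx": 0,"wy": 0,"wz": 29},
    {"x": 53.4,"y": -21.8,"z": 13.9,"wx": 0,"wy": 0,"wz": 29},
    {"x": 53.4,"y": -21.8,"z": 13.9,"wx": 0,"wy": 0,"wz": 29}
  ],
  "fingers": -0.4,
  "newtons": 30
}}

```text
clock: 1.72
ee_pos: [0.6254, -0.2436, 0.1007]
eef_rot: [3.121, -0.354, 0.0]
ft_force: [-0.1, 0.4, -1.0]
gripper_width: 0.0599
grip_force: 0.0
```

```bash
python3 - <<'E'
from bench import robot
from h import *
s=robot.observe();show(s);inc(s,[.6264,-.2413,.012],-12.8)
E
```

```text
t 1.73 pos [ 625.4 -243.6  100.7] head -12.94 xz 0.0002 w 59.9 grip 0.0 ft [-0.13  0.42 -1.01]
pos [ 0.04 -0.25  8.87] rot [ 0.02 -0.01 -0.14]
```

>>> {"fn": "send_rows", "kwargs": {
  "increments": [
    {"x": 0,"y": -0.2,"z": 3,"wx": 0,"wy": 0,"wz": 0},
    {"x": 0,"y": -0.2,"z": 6,"wx": 0,"wy": 0,"wz": 0},
    {"x": 0,"y": -0.2,"z": 7.8,"wx": 0,"wy": 0,"wz": 0},
    {"x": 0,"y": -0.2,"z": 8.6,"wx": 0,"wy": 0,"wz": 0},
    {"x": 0,"y": -0.2,"z": 9,"wx": 0,"wy": 0,"wz": 0},
    {"x": 0,"y": -0.2,"z": 9,"wx": 0,"wy": 0,"wz": 0}
  ]
}}

```text
clock: 2.48
ee_pos: [0.6271, -0.2409, 0.0111]
eef_rot: [3.121, -0.352, 0.002]
ft_force: [0.1, 0.5, -0.6]
gripper_width: 0.0598
grip_force: 0.0
```

```bash
python3 - <<'E'
from bench import robot
from h import *
s=robot.observe();show(s)
c=robot.capture("scene");cv2.imwrite("pics/g1.png",cv2.resize(c["color"][180:340,80:300,::-1],None,fx=3.5,fy=3.5,interpolation=cv2.INTER_CUBIC))
E
```

```text
t 2.48 pos [ 627.1 -240.9   11.1] head -12.86 xz 0.0013 w 59.8 grip 0.0 ft [ 0.14  0.47 -0.58]
```

View pics/g1.png

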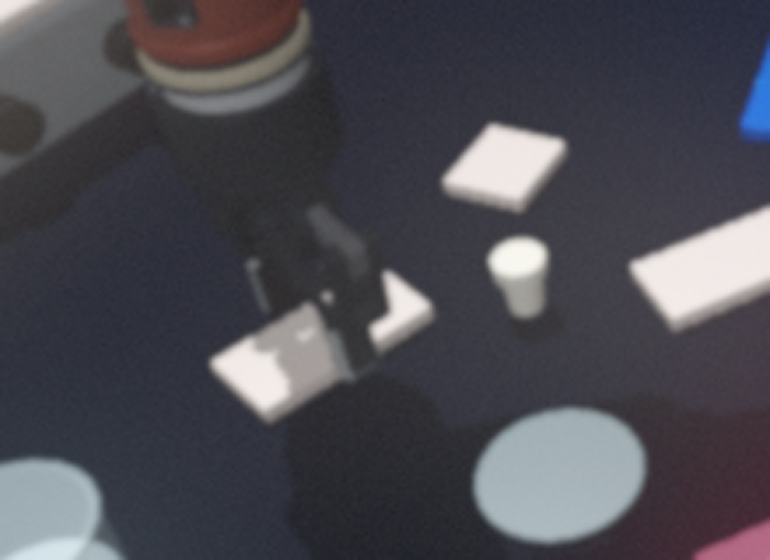

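The straddle looks right: the near finger tip at crop (360,370) is outside the long edge and close to the bench. I'll close now, then lift.

>>> {"fn": "send_rows", "kwargs": {
  "increments": [
    {"x": 0,"y": 0,"z": 0.1,"wx": 0,"wy": 0,"wz": 0},
    {"x": 0,"y": 0,"z": 0.1,"wx": 0,"wy": 0,"wz": 0},
    {"x": 0,"y": 0,"z": 0.1,"wx": 0,"wy": 0,"wz": 0},
    {"x": 0,"y": 0,"z": 0.1,"wx": 0,"wy": 0,"wz": 0},
    {"x": 0,"y": 0,"z": 0.1,"wx": 0,"wy": 0,"wz": 0},
    {"x": 0,"y": 0,"z": 0.1,"wx": 0,"wy": 0,"wz": 0}
  ],
  "fingers": 1,
  "newtons": 60
}}

```text
clock: 3.28
ee_pos: [0.628, -0.2412, 0.0116]
eef_rot: [3.121, -0.351, 0.004]
ft_force: [-0.8, -0.5, 5.0]
gripper_width: 0.0473
grip_force: 60.9
```

```bash
python3 - <<'E'
from bench import robot
from h import *
s=robot.observe();show(s)
E
```

```text
t 3.27 pos [ 628.  -241.2   11.6] head -12.84 xz 0.0029 w 47.3 grip 60.9 ft [-0.81 -0.52  5.01]
```

>>> {"fn": "send_rows", "kwargs": {
  "increments": [
    {"x": 0,"y": 0,"z": -1,"wx": 0,"wy": 0,"wz": 0},
    {"x": 0,"y": 0,"z": -3,"wx": 0,"wy": 0,"wz": 0},
    {"x": 0,"y": 0,"z": -6,"wx": 0,"wy": 0,"wz": 0},
    {"x": 0,"y": 0,"z": -8,"wx": 0,"wy": 0,"wz": 0},
    {"x": 0,"y": 0,"z": -9,"wx": 0,"wy": 0,"wz": 0},
    {"x": 0,"y": 0,"z": -9,"wx": 0,"wy": 0,"wz": 0}
  ]
}}

```text
clock: 4.03
ee_pos: [0.6271, -0.2408, 0.1004]
eef_rot: [3.121, -0.352, 0.003]
ft_force: [-0.4, 0.1, -0.6]
gripper_width: 0.0472
grip_force: 61.9
```

```bash
cat >> h.py <<'E'
def place(s,d,up,dx=-1.6,dz=6.6,lean=8.8,first=(612.9,267.6),head=11.3,lat=0):
    """increments to bring the held tile's centre to d mm along first tile's line, up mm above resting height"""
    h=np.radians(head);u=np.array([np.cos(h),np.sin(h)]);v=np.array([-u[1],u[0]])
    c=np.r_[np.array(first)-d*u+lat*v,16.5+up]
    R=Ro.from_matrix(np.c_[[u[0],u[1],0],[u[1],-u[0],0],[0,0,-1]])*Ro.from_euler('y',lean,degrees=True)
    inc(s,(c-R.apply([dx,0,dz]))/1000,head,-lean)
E
python3 - <<'E'
from bench import robot
from h import *
s=robot.observe();show(s);place(s,66,50)
E
```

```text
t 4.03 pos [ 627.1 -240.8  100.4] head -12.85 xz 0.0018 w 47.2 grip 61.9 ft [-0.43  0.06 -0.56]
pos [-18.67 -46.57   2.66] rot [  1.9    8.57 -24.1 ]
```

>>> {"fn": "send_rows", "kwargs": {
  "increments": [
    {"x": -0.5,"y": -1.5,"z": 0,"wx": 0,"wy": 0,"wz": 0},
    {"x": -2,"y": -5,"z": 0,"wx": 0,"wy": 0,"wz": -2},
    {"x": -3.5,"y": -9,"z": 0,"wx": 0,"wy": 0,"wz": -4},
    {"x": -5,"y": -13,"z": 0,"wx": 0,"wy": 0,"wz": -6},
    {"x": -7,"y": -17,"z": 0,"wx": 0,"wy": 0,"wz": -8},
    {"x": -8.5,"y": -21,"z": 0,"wx": 0,"wy": 0,"wz": -10},
    {"x": -10,"y": -25,"z": 0,"wx": 0,"wy": 0,"wz": -12},
    {"x": -11.5,"y": -29,"z": 0,"wx": 0,"wy": 0,"wz": -14},
    {"x": -13,"y": -33,"z": 0,"wx": 0.5,"wy": 1,"wz": -16},
    {"x": -14.5,"y": -37,"z": 0.5,"wx": 0.5,"wy": 3,"wz": -18},
    {"x": -16,"y": -40.5,"z": 1,"wx": 1,"wy": 5,"wz": -20},
    {"x": -17.5,"y": -43.5,"z": 1.5,"wx": 1.5,"wy": 7,"wz": -22},
    {"x": -18.3,"y": -45.7,"z": 2.2,"wx": 1.9,"wy": 8.6,"wz": -24.1},
    {"x": -18.7,"y": -46.6,"z": 2.7,"wx": 1.9,"wy": 8.6,"wz": -24.1},
    {"x": -18.7,"y": -46.6,"z": 2.7,"wx": 1.9,"wy": 8.6,"wz": -24.1},
    {"x": -18.7,"y": -46.6,"z": 2.7,"wx": 1.9,"wy": 8.6,"wz": -24.1},
    {"x": -18.7,"y": -46.6,"z": 2.7,"wx": 1.9,"wy": 8.6,"wz": -24.1}
  ]
}}

```text
clock: 6.15
ee_pos: [0.5486, 0.2547, 0.0727]
eef_rot: [-3.102, -0.304, -0.238]
ft_force: [0.4, 0.2, -1.3]
gripper_width: 0.0476
grip_force: 62.0
```

```bash
python3 - <<'E'
from bench import robot
from h import *
s=robot.observe();show(s);place(s,66,4);place(s,66,0)
c=robot.capture("scene");cv2.imwrite("pics/p1.png",cv2.resize(c["color"][230:470,360:600,::-1],None,fx=2.4,fy=2.4,interpolation=cv2.INTER_CUBIC))
E
```

```text
t 6.15 pos [548.6 254.7  72.7] head 11.21 xz 0.1525 w 47.6 grip 62.0 ft [ 0.45  0.25 -1.28]
pos [-0.68 -0.    4.49] rot [-0.04  0.03 -0.09]
pos [-0.74 -0.    4.88] rot [-0.04  0.03 -0.09]
```

View pics/p1.png

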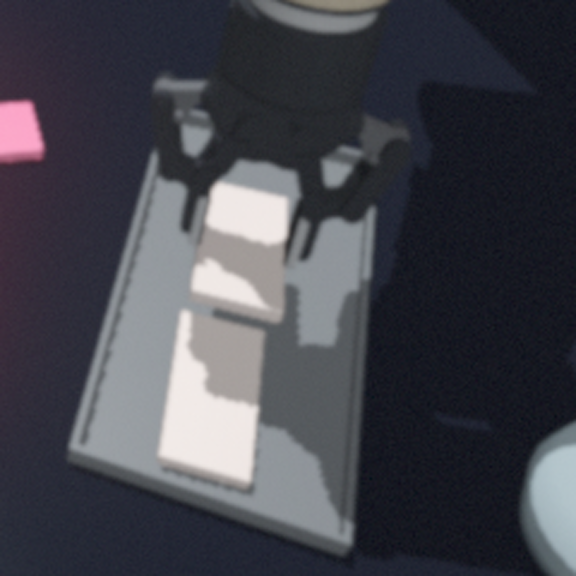

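The held tile (crop 240,250) lies in line with the first one (210,400) and leans the right way. I'll lower it.

>>> {"fn": "send_rows", "kwargs": {
  "increments": [
    {"x": -0.2,"y": 0,"z": 1.2,"wx": 0,"wy": 0,"wz": 0},
    {"x": -0.4,"y": 0,"z": 2.6,"wx": 0,"wy": 0,"wz": 0},
    {"x": -0.6,"y": 0,"z": 3.8,"wx": 0,"wy": 0,"wz": 0},
    {"x": -0.7,"y": 0,"z": 4.4,"wx": 0,"wy": 0,"wz": 0},
    {"x": -0.7,"y": 0,"z": 4.6,"wx": 0,"wy": 0,"wz": 0},
    {"x": -0.7,"y": 0,"z": 4.7,"wx": 0,"wy": 0,"wz": 0},
    {"x": -0.7,"y": 0,"z": 4.7,"wx": 0,"wy": 0,"wz": 0}
  ]
}}

```text
clock: 7.08
ee_pos: [0.5486, 0.2557, 0.0253]
eef_rot: [-3.101, -0.307, -0.238]
ft_force: [-0.9, -0.1, -1.7]
gripper_width: 0.0473
grip_force: 61.9
```

```bash
python3 - <<'E'
from bench import robot
from h import *
s=robot.observe();show(s);place(s,66,0)
E
```

```text
t 7.08 pos [548.6 255.7  25.3] head 11.29 xz 0.1529 w 47.3 grip 61.9 ft [-0.91 -0.1  -1.68]
pos [-0.03  0.1   0.2 ] rot [-0.07  0.   -0.01]
```

>>> {"fn": "send_rows", "kwargs": {
  "increments": [
    {"x": 0,"y": 0,"z": 0.05,"wx": 0,"wy": 0,"wz": 0},
    {"x": 0,"y": 0,"z": 0.1,"wx": 0,"wy": 0,"wz": 0},
    {"x": 0,"y": 0,"z": 0.15,"wx": 0,"wy": 0,"wz": 0},
    {"x": 0,"y": 0,"z": 0.2,"wx": 0,"wy": 0,"wz": 0},
    {"x": 0,"y": 0,"z": 0.2,"wx": 0,"wy": 0,"wz": 0}
  ]
}}

```text
clock: 7.7
ee_pos: [0.5485, 0.2556, 0.0233]
eef_rot: [-3.101, -0.307, -0.237]
ft_force: [-2.0, -0.9, 3.9]
gripper_width: 0.0476
grip_force: 62.6
```

```bash
python3 - <<'E'
from bench import robot
from h import *
s=robot.observe();show(s);place(s,66,0)
E
```

```text
t 7.7 pos [548.5 255.6  23.3] head 11.3 xz 0.152 w 47.6 grip 62.6 ft [-2.03 -0.93  3.86]
pos [0.   0.09 0.  ] rot [-0.06  0.06 -0.  ]
```

Contact came at the predicted height, with about 5 N. I'll release with a modest opening and back off along the tool.

>>> {"fn": "send_rows", "kwargs": {
  "increments": [
    {"x": 0,"y": 0,"z": 0,"wx": 0,"wy": 0,"wz": 0},
    {"x": 0,"y": 0,"z": 0,"wx": 0,"wy": 0,"wz": 0},
    {"x": 0,"y": 0,"z": 0,"wx": 0,"wy": 0,"wz": 0},
    {"x": 0,"y": 0,"z": 0,"wx": 0,"wy": 0,"wz": 0},
    {"x": 0,"y": 0,"z": -0.5,"wx": 0,"wy": 0,"wz": 0},
    {"x": 0,"y": 0,"z": -1.5,"wx": 0,"wy": 0,"wz": 0},
    {"x": 0,"y": 0,"z": -3,"wx": 0,"wy": 0,"wz": 0},
    {"x": 0,"y": 0,"z": -6,"wx": 0,"wy": 0,"wz": 0},
    {"x": 0,"y": 0,"z": -9,"wx": 0,"wy": 0,"wz": 0}
  ],
  "fingers": -0.4
}}

```text
clock: 8.82
ee_pos: [0.535, 0.2528, 0.1137]
eef_rot: [-3.101, -0.307, -0.238]
ft_force: [-0.5, 0.0, -0.7]
gripper_width: 0.0601
grip_force: 0.0
```

```bash
python3 - <<'E'
from bench import robot
from h import *
s=robot.observe();show(s);inc(s,[.4741,-.0869,.08],-28.3)
E
```

```text
t 8.82 pos [535.  252.8 113.7] head 11.29 xz 0.1529 w 60.1 grip 0.0 ft [-0.55  0.02 -0.71]
pos [-12.99  32.13   1.36] rot [-3.1  -8.42 39.52]
```

>>> {"fn": "send_rows", "kwargs": {
  "increments": [
    {"x": -1,"y": 2.5,"z": 0,"wx": 0,"wy": -1,"wz": 3},
    {"x": -2.5,"y": 6,"z": 0,"wx": 0,"wy": -2,"wz": 7},
    {"x": -4,"y": 10,"z": 0.3,"wx": -1,"wy": -4,"wz": 12},
    {"x": -6,"y": 15,"z": 0.5,"wx": -1.5,"wy": -5,"wz": 18},
    {"x": -8,"y": 20,"z": 0.8,"wx": -2,"wy": -6,"wz": 25},
    {"x": -10,"y": 25,"z": 1,"wx": -2.5,"wy": -7.5,"wz": 31},
    {"x": -12,"y": 29.5,"z": 1.2,"wx": -3,"wy": -8.4,"wz": 37},
    {"x": -13,"y": 32.1,"z": 1.4,"wx": -3.1,"wy": -8.4,"wz": 39.5},
    {"x": -13,"y": 32.1,"z": 1.4,"wx": -3.1,"wy": -8.4,"wz": 39.5},
    {"x": -13,"y": 32.1,"z": 1.4,"wx": -3.1,"wy": -8.4,"wz": 39.5},
    {"x": -13,"y": 32.1,"z": 1.4,"wx": -3.1,"wy": -8.4,"wz": 39.5}
  ]
}}

```text
clock: 10.2
ee_pos: [0.4743, -0.0857, 0.0783]
eef_rot: [3.047, -0.765, 0.0]
ft_force: [0.3, -0.4, 0.1]
gripper_width: 0.0596
grip_force: 0.0
```

```bash
python3 - <<'E'
from bench import robot
from h import *
s=robot.observe();show(s);inc(s,[.4741,-.0869,.0115],-28.3)
t=robot.capture("top");c=robot.capture("scene")
print("top z.014");rects({**t,"color":t["color"][:,:240]},lambda u,v:.014)
print("top z.0215");rects({**t,"color":t["color"][:,:240]},lambda u,v:.0215)
a=cv2.resize(t["color"][120:310,100:290],(560,560),interpolation=cv2.INTER_CUBIC);b=cv2.resize(c["color"][260:460,380:580],(560,560),interpolation=cv2.INTER_CUBIC)
cv2.imwrite("pics/p2.png",cv2.resize(np.hstack([a,b]),(800,400))[...,::-1])
E
```

```text
t 10.2 pos [474.3 -85.7  78.3] head -28.18 xz 0.0002 w 59.6 grip 0.0 ft [ 0.34 -0.45  0.12]
pos [0.04 0.12 6.68] rot [ 0.01 -0.01  0.12]
top z.014
px 43,174 area1448 centre 608.6 484.9 size 81.2x81.1 long-axis deg 30.6
px 164,191 area2330 centre 579.4 263.0 size 167.0x54.6 long-axis deg 11.1
px 19,110 area1458 centre 735.3 542.9 size 89.2x76.3 long-axis deg 8.1
px 142,41 area982 centre 884.4 327.3 size 73.6x72.8 long-axis deg 70.7
px 201,23 area2268 centre 913.5 212.1 size 145.7x128.3 long-axis deg 91.4
px 45,7 area1263 centre 953.3 518.3 size 191.5x33.7 long-axis deg 91.4
top z.0215
px 43,174 area1448 centre 606.0 480.2 size 80.4x80.4 long-axis deg 30.6
px 164,191 area2330 centre 577.1 260.5 size 165.5x54.1 long-axis deg 11.1
px 19,110 area1458 centre 731.5 537.7 size 88.3x75.5 long-axis deg 8.1
px 142,41 area982 centre 879.2 324.1 size 72.9x72.1 long-axis deg 70.7
px 201,23 area2268 centre 908.0 210.0 size 144.3x127.1 long-axis deg 91.4
px 45,7 area1263 centre 947.4 513.3 size 189.6x33.4 long-axis deg 91.4
```

View pics/p2.png

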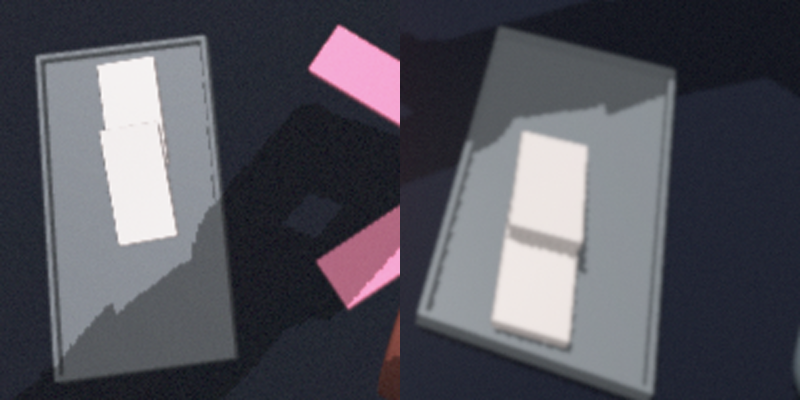

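Both views show the second tile lapped about a third over the first and in line with it. Total length is 167 mm, so the spacing is about 66 mm. The first tile hasn't moved. Now the second oblong.

>>> {"fn": "send_rows", "kwargs": {
  "increments": [
    {"x": 0,"y": 0.1,"z": 3,"wx": 0,"wy": 0,"wz": 0},
    {"x": 0,"y": 0.1,"z": 5.2,"wx": 0,"wy": 0,"wz": 0},
    {"x": 0,"y": 0.1,"z": 6.2,"wx": 0,"wy": 0,"wz": 0},
    {"x": 0,"y": 0.1,"z": 6.6,"wx": 0,"wy": 0,"wz": 0},
    {"x": 0,"y": 0.1,"z": 6.6,"wx": 0,"wy": 0,"wz": 0},
    {"x": 0,"y": 0.1,"z": 6.6,"wx": 0,"wy": 0,"wz": 0}
  ]
}}

```text
clock: 11.05
ee_pos: [0.4744, -0.0878, 0.0127]
eef_rot: [3.046, -0.767, 0.002]
ft_force: [0.3, 0.2, 0.1]
gripper_width: 0.0594
grip_force: 0.0
```

>>> {"fn": "send_rows", "kwargs": {
  "increments": [
    {"x": 0,"y": 0,"z": 0,"wx": 0,"wy": 0,"wz": 0},
    {"x": 0,"y": 0,"z": 0,"wx": 0,"wy": 0,"wz": 0},
    {"x": 0,"y": 0,"z": 0,"wx": 0,"wy": 0,"wz": 0},
    {"x": 0,"y": 0,"z": 0,"wx": 0,"wy": 0,"wz": 0},
    {"x": 0,"y": 0,"z": 0,"wx": 0,"wy": 0,"wz": 0},
    {"x": 0,"y": 0,"z": 0,"wx": 0,"wy": 0,"wz": 0}
  ],
  "fingers": 1,
  "newtons": 60
}}

```text
clock: 11.8
ee_pos: [0.4744, -0.0878, 0.0133]
eef_rot: [3.046, -0.768, 0.001]
ft_force: [-1.5, 1.0, 6.4]
gripper_width: 0.0467
grip_force: 60.4
```

```bash
python3 - <<'E'
from bench import robot
from h import *
s=robot.observe();show(s)
E
```

```text
t 11.8 pos [474.4 -87.8  13.3] head -28.3 xz 0.001 w 46.7 grip 60.4 ft [-1.49  1.01  6.44]
```

>>> {"fn": "send_rows", "kwargs": {
  "increments": [
    {"x": 0,"y": 0,"z": -1,"wx": 0,"wy": 0,"wz": 0},
    {"x": 0,"y": 0,"z": -3,"wx": 0,"wy": 0,"wz": 0},
    {"x": 0,"y": 0,"z": -6,"wx": 0,"wy": 0,"wz": 0},
    {"x": 0,"y": 0,"z": -8,"wx": 0,"wy": 0,"wz": 0},
    {"x": 0,"y": 0,"z": -9,"wx": 0,"wy": 0,"wz": 0},
    {"x": 0,"y": 0,"z": -9,"wx": 0,"wy": 0,"wz": 0}
  ]
}}

```text
clock: 12.55
ee_pos: [0.474, -0.0877, 0.1025]
eef_rot: [3.046, -0.767, 0.002]
ft_force: [0.2, 0.2, -1.8]
gripper_width: 0.0461
grip_force: 61.8
```

```bash
python3 - <<'E'
from bench import robot
from h import *
s=robot.observe();show(s);place(s,132.5,50,dx=-.7,dz=8.3,lean=9)
E
```

```text
t 12.55 pos [474.  -87.7 102.5] head -28.29 xz 0.0013 w 46.1 grip 61.8 ft [ 0.15  0.22 -1.8 ]
pos [-14.87 -29.39   2.74] rot [  3.15   8.57 -39.5 ]
```

>>> {"fn": "send_rows", "kwargs": {
  "increments": [
    {"x": -0.7,"y": -1.3,"z": 0,"wx": 0,"wy": 0,"wz": -1},
    {"x": -2,"y": -4,"z": 0,"wx": 0,"wy": 0,"wz": -4},
    {"x": -3.5,"y": -7,"z": 0,"wx": 0,"wy": 0,"wz": -8},
    {"x": -5,"y": -10,"z": 0,"wx": 0,"wy": 0.5,"wz": -12},
    {"x": -6.5,"y": -13,"z": 0,"wx": 0.5,"wy": 1,"wz": -16},
    {"x": -8,"y": -16,"z": 0.2,"wx": 1,"wy": 2,"wz": -20},
    {"x": -9.5,"y": -19,"z": 0.5,"wx": 1.5,"wy": 3.5,"wz": -25},
    {"x": -11,"y": -22,"z": 1,"wx": 2,"wy": 5,"wz": -30},
    {"x": -12.5,"y": -25,"z": 1.5,"wx": 2.5,"wy": 7,"wz": -34},
    {"x": -14,"y": -27.5,"z": 2,"wx": 3,"wy": 8,"wz": -37.5},
    {"x": -14.6,"y": -28.9,"z": 2.4,"wx": 3.1,"wy": 8.6,"wz": -39.5},
    {"x": -14.9,"y": -29.4,"z": 2.7,"wx": 3.1,"wy": 8.6,"wz": -39.5},
    {"x": -14.9,"y": -29.4,"z": 2.7,"wx": 3.1,"wy": 8.6,"wz": -39.5},
    {"x": -14.9,"y": -29.4,"z": 2.7,"wx": 3.1,"wy": 8.6,"wz": -39.5},
    {"x": -14.9,"y": -29.4,"z": 2.7,"wx": 3.1,"wy": 8.6,"wz": -39.5}
  ]
}}

```text
clock: 14.42
ee_pos: [0.482, 0.2413, 0.075]
eef_rot: [-3.102, -0.305, -0.243]
ft_force: [0.1, -0.7, -1.9]
gripper_width: 0.0462
grip_force: 61.8
```

```bash
python3 - <<'E'
from bench import robot
from h import *
s=robot.observe();show(s);place(s,132.5,3,dx=-.7,dz=8.3,lean=9);place(s,132.5,0,dx=-.7,dz=8.3,lean=9)
E
```

```text
t 14.43 pos [482.  241.3  75. ] head 11.23 xz 0.1555 w 46.2 grip 61.8 ft [ 0.08 -0.74 -1.86]
pos [-0.69 -0.02  4.66] rot [ 0.02  0.06 -0.07]
pos [-0.74 -0.02  4.96] rot [ 0.02  0.06 -0.07]
```

>>> {"fn": "send_rows", "kwargs": {
  "increments": [
    {"x": -0.2,"y": -0.1,"z": 1.2,"wx": 0,"wy": 0,"wz": 0},
    {"x": -0.4,"y": -0.1,"z": 2.6,"wx": 0,"wy": 0,"wz": 0},
    {"x": -0.6,"y": -0.1,"z": 3.8,"wx": 0,"wy": 0,"wz": 0},
    {"x": -0.7,"y": -0.1,"z": 4.3,"wx": 0,"wy": 0,"wz": 0},
    {"x": -0.7,"y": -0.1,"z": 4.6,"wx": 0,"wy": 0,"wz": 0},
    {"x": -0.7,"y": -0.1,"z": 4.7,"wx": 0,"wy": 0,"wz": 0},
    {"x": -0.7,"y": -0.1,"z": 4.7,"wx": 0,"wy": 0,"wz": 0}
  ]
}}

```text
clock: 15.3
ee_pos: [0.4823, 0.2431, 0.0276]
eef_rot: [-3.102, -0.307, -0.244]
ft_force: [0.8, -0.9, -2.1]
gripper_width: 0.0464
grip_force: 61.8
```

```bash
python3 - <<'E'
from bench import robot
from h import *
s=robot.observe();show(s);place(s,132.5,0,dx=-.7,dz=8.3,lean=9)
E
```

```text
t 15.3 pos [482.3 243.1  27.6] head 11.3 xz 0.1561 w 46.4 grip 61.8 ft [ 0.75 -0.9  -2.05]
pos [-0.07  0.16  0.27] rot [ 0.    0.02 -0.  ]
```

>>> {"fn": "send_rows", "kwargs": {
  "increments": [
    {"x": -0.05,"y": 0.1,"z": 0.1,"wx": 0,"wy": 0,"wz": 0},
    {"x": -0.05,"y": 0.1,"z": 0.15,"wx": 0,"wy": 0,"wz": 0},
    {"x": -0.05,"y": 0.1,"z": 0.2,"wx": 0,"wy": 0,"wz": 0},
    {"x": -0.05,"y": 0.1,"z": 0.25,"wx": 0,"wy": 0,"wz": 0},
    {"x": -0.05,"y": 0.1,"z": 0.25,"wx": 0,"wy": 0,"wz": 0}
  ]
}}

```text
clock: 15.92
ee_pos: [0.482, 0.242, 0.0249]
eef_rot: [-3.102, -0.307, -0.242]
ft_force: [-1.3, -0.6, 0.9]
gripper_width: 0.0468
grip_force: 62.4
```

```bash
python3 - <<'E'
from bench import robot
from h import *
s=robot.observe();show(s);place(s,132.5,0,dx=-.7,dz=8.3,lean=9)
E
```

```text
t 15.93 pos [482.  242.   24.9] head 11.3 xz 0.1552 w 46.8 grip 62.4 ft [-1.32 -0.6   0.89]
pos [0.03 0.05 0.01] rot [ 0.01  0.07 -0.  ]
```

Force has risen about 3 N, so the tile is in contact at the predicted height. I'll release it.

>>> {"fn": "send_rows", "kwargs": {
  "increments": [
    {"x": 0,"y": 0,"z": 0.05,"wx": 0,"wy": 0,"wz": 0},
    {"x": 0,"y": 0,"z": 0.05,"wx": 0,"wy": 0,"wz": 0},
    {"x": 0,"y": 0,"z": 0.05,"wx": 0,"wy": 0,"wz": 0},
    {"x": 0,"y": 0,"z": 0.05,"wx": 0,"wy": 0,"wz": 0},
    {"x": 0,"y": 0,"z": -0.5,"wx": 0,"wy": 0,"wz": 0},
    {"x": 0,"y": 0,"z": -1.5,"wx": 0,"wy": 0,"wz": 0},
    {"x": 0,"y": 0,"z": -3,"wx": 0,"wy": 0,"wz": 0},
    {"x": 0,"y": 0,"z": -6,"wx": 0,"wy": 0,"wz": 0},
    {"x": 0,"y": 0,"z": -10,"wx": 0,"wy": 0,"wz": 0},
    {"x": 0,"y": 5,"z": -14,"wx": 0,"wy": 0,"wz": 0},
    {"x": 0,"y": 10,"z": -15,"wx": 0,"wy": 0,"wz": 0},
    {"x": 0,"y": 15,"z": -15,"wx": 0,"wy": 0,"wz": 0},
    {"x": 0,"y": 20,"z": -15,"wx": 0,"wy": 0,"wz": 0},
    {"x": 0,"y": 24,"z": -15,"wx": 0,"wy": 0,"wz": 0},
    {"x": 0,"y": 24,"z": -15,"wx": 0,"wy": 0,"wz": 0},
    {"x": 0,"y": 24,"z": -15,"wx": 0,"wy": 0,"wz": 0}
  ],
  "fingers": -0.4
}}

```text
clock: 17.92
ee_pos: [0.5059, 0.0024, 0.1734]
eef_rot: [-3.102, -0.306, -0.243]
ft_force: [1.0, 0.9, 1.3]
gripper_width: 0.06
grip_force: 0.0
```

```bash
python3 - <<'E'
from bench import robot
from h import *
s=robot.observe();show(s)
t=robot.capture("top");c=robot.capture("scene")
rects({**t,"color":t["color"][100:320,:240],"cy":t["cy"]-100},lambda u,v:.0175,130)
a=cv2.resize(t["color"][120:310,100:290],(560,560),interpolation=cv2.INTER_CUBIC);b=cv2.resize(c["color"][260:460,380:580],(560,560),interpolation=cv2.INTER_CUBIC)
cv2.imwrite("pics/p3.png",cv2.resize(np.hstack([a,b]),(800,400))[...,::-1])
E
```

```text
t 17.93 pos [505.9   2.4 173.4] head 11.27 xz 0.1557 w 60.0 grip 0.0 ft [0.95 0.9  1.33]
px 44,74 area1592 centre 606.9 481.8 size 85.3x83.8 long-axis deg 47.7
px 19,14 area1220 centre 718.8 539.6 size 82.2x66.6 long-axis deg 91.1
```

View pics/p3.png

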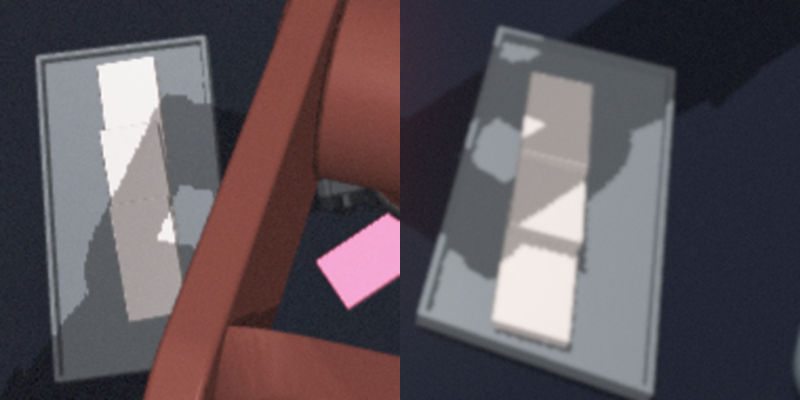

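Both views show a three-tile fan, in line, each lapped about a third, with the robot clear. I'll check the spacing from the corner pixels and hand in if it holds.

```bash
python3 - <<'E'
from bench import robot
from h import *
import pickle
t=pickle.load(open("top0.pkl","rb"));k=400/190
w=lambda x,y,z:toworld(t,[100+x/k,120+y/k],z)[0,:2]*1000
f,a,b,e=w(97,66,.014),w(101,130,.029),w(110,203,.029),w(129,321,.014)
u=-np.array([np.cos(np.radians(11.3)),np.sin(np.radians(11.3))]);v=np.array([-u[1],u[0]])
sp=[(q-f)@u for q in(a,b,e)];print("along",np.round(sp,1),"lateral",np.round([(q-f)@v for q in(a,b,e)],1))
if 54<sp[1]-sp[0]<79 and 54<sp[0]<79 and 222<sp[2]<245: print(robot.finish_job())
E
```

```text
along [ 65.6 131.1 231. ] lateral [1.2 1.2 0.1]
the job is handed in; nothing more can be done
None
```

The two oblong tiles are lapped in line on the first one, spaced about 66 mm apart and within about 1 mm of its line. The job is handed in, but the judge returned no result, so I can't confirm it passed.

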